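Clamp a plate in the drill jig with the push-and-turn spring plunger

TASK

Slide the aluminium plate lengthwise into the channel of the blue drill jig, under the raised clamp, until its end meets the end stop. Then push the red spring clamp knob down along its sloping axis to its stop, firmly but without forcing it so hard that its overload release gives way, and only then, still holding it down there, turn it clockwise, so that it stays latched and holds the plate when you let go. Do not knock the other things on the bench about.

Things in the scene. Friction and masses are not known exactly. Their poses are not given: they have to be found in the camera images.
- jig: Drill jig, fixed: blue base 110 x 110 x 20 mm; origin at centre of underside, z up. Channel along its y, centred on x = 0: rest pads 28 mm high between rails 56 mm apart (tops 38 mm, flared at the mouth), open at the -y face (y = -55 mm; a steel lead-in ramp juts 18 mm from it), closed at y = +50 mm by a blue cheek 95 mm high, 12 mm thick. At home 55 mm of the plate stick out.
- end_stop (a point): Point on the end stop (the cheek's inner face) at channel centre and rest pad height: jig frame (0, 50, 28) mm, axes as the jig's. The home plate's origin is 80 mm to the -y side of it.
- plate: Loose aluminium plate 50 (x) x 160 (y) x 8 (z) mm with two dark spots, about 0.17 kg; origin at centre of underside; either end may go first. It starts lying on the wooden riser, both ends overhanging it.
- riser: Fixed wooden block 36 (x) x 90 (y) x 20 (z) mm under the plate at the start; origin at centre of underside.
- knob_grip (a point): Centre of the red knob's grip bar: 52 mm long (point x), 12 thick (y), 22 high (z = plunger axis, up out of the clamp). The bar stands on a black round skirt, diameter 62 mm, upper face 11 mm below this point: fingers closed on the bar can push on it with their tips. The point moves and turns with the knob.
- plunger (a joint): Push of the clamp plunger along its axis, m: 0 raised, 0.016 at its stop. Spring (7 N raised, 17 N at the stop with a plate in) and damper resist. Brass pin and cams (bayonet) let it turn freely only within 0.0005 of the stop; latched it springs back to about 0.010 and stays, else to 0.
- guide (a joint): Overload release of the clamp, m: its dark guide tube stays at 0 under a working push, gives way along the axis under more than about 35 N against the stop, and has been forced beyond 0.003 (about 55 N).
- knob (a joint): Turn of the knob, clockwise seen from above it, rad: 0 = start, free to rise; beyond 0.8 = over the latch pocket; 1.2 = end of turn.
- foot: Rubber foot of the clamp, 12 mm in diameter, on its own spring. Origin on the plunger axis at the lower end of the dark guide tube, over jig y = +20 mm. The axis slopes 25 degrees in the jig's x-z plane: the push goes down and to the jig's +x, the knob leans to -x. Raised, the foot clears the home plate by 7 mm (43 mm above the bench); the rest of the clamp is higher.
Things that resemble listed ones, but are neither listed nor needed, are in the scene too. What is meant by the jig is not purple, and is the smaller of those in its own colour.

How it is judged:
By the outcome, as a careful person would: the job done as asked, in the order asked, and still so for the second after the job is handed in, with the robot touching nothing.
It also fails if it takes over 67 s, if anything falls off the work surface, if the arm or the gripper's body presses on something with over 40 N, if the wrist force passes 120 N, or if a joint passes its speed limit or range.

ROBOT

A 6-joint arm with a two-finger parallel gripper is mounted at the origin on the work surface. World frame = base frame: x ahead of the robot, y to its left, z up, the work surface at z = 0. Lengths are in m, angles in rad, forces in N, time in s.
With the tool pointing down it reaches from about 0.3 to 0.875 m from the base axis. Payload 6.4 kg.
Tool frame: the origin (TCP) lies at the very end of the fingers, on their centre line; the grasp point (between the pads) lies 19 mm behind it; z points along the fingers, y is the line along which they close (so a half turn about z gives the same grasp; the last joint's range is limited). The gripper opens to 88 mm and grips with 3 to 60 N. Pads are 18 mm wide; open, the fingers measure 123 mm over their backs; the gripper's body (75 mm by 187 mm) begins 45 mm behind the grasp point.
Start: joints at [1.097, 0.181, 1.607, -0, 1.354, -0.206], TCP at [0.152, 0.555, 0.239] pointing down, gripper open.
Joint ranges: [-2.99, 2.99], [-0.89, 2.07], [0.3, 2.58], [-1.14, 4.28], [0, 2.63], [-3.12, 3.12]. Speed limits (rad/s): [2.57, 2.57, 3.01, 3.14, 3.14, 3.14].

INTERFACE

Orientations are given as a unit quaternion [x, y, z, w].
In Python, from rig import manip gives the robot as it stands. The module is installed in compiled form; this text tells all that it offers.
- The arm moves only by the tool jog_arm, never from a script. Its arguments are lists of equal length, an entry for each row: "delta_pos": the shift along the world's x, y, z each as a share of 1 m, from -1 to 1, a list of three; "dr": the turn, a rotation vector about the world's x, y, z each as a share of pi rad, from -1 to 1, a list of three; "hand": the opening, from -1 (shut) to 1 (fully open). In form: {"delta_pos": [[dx, dy, dz], ...], "dr": [[ax, ay, az], ...], "hand": [hand, ...]}. A call has 1 to 12 rows; each row is the pose to reach, as a shift and turn from the pose commanded when the call began, turning the shorter way round; what a row does not reach only later rows make up. A row lasts 1/8 s, in which the tool goes at most 62.5 mm and 10.7 degrees, less where a joint would pass 70% of its speed; a pose out of reach is approached as far as the arm can. A call with a number of a shift or a turn outside -1 to 1 is refused whole. A call with a gripper value outside its range is refused whole. The fingers move at their own pace and stop on an object; "squeeze" is the grip in N (left out, the last holds). Time passes only in rows, so rows that repeat a pose let the fingers close. It gives the time, the measured TCP pose, the force, the opening and the grip force at its end, in the units of the state.
- manip.sense(): the state, without advancing time (a new reading comes with each control period).
- manip.get_image(name): name is "side" or "top" or "wrist"; returns the picture (480x640x3 uint8, red, green, blue); there is no depth.
- manip.get_calibration(name): a dict with "intrinsics" (3x3 intrinsics, pixels), "extrinsics" (4x4, takes a point from world to camera coordinates). Camera axes: x right, y down, z forward; pixel columns grow to the right and rows downward; lengths in m; the calibration is good to about 2 mm. The wrist camera is an equidistant fisheye: a pixel r from the principal point sees the ray r / f radians off the axis. A picture is of the moment at which its call begins: read the wrist's pose just before it. get_calibration takes no time and is no camera call; for the wrist camera it gives the pose at the moment of the call.
- manip.hand_in(): hands the job in; it is judged then, once.
Trained networks look in the newest picture that a camera, given by its name, has taken for a name from the list of things; names that differ only in an ending like _2 or _b are one class to them, and where a whole thing is asked for, a point or a joint stands for the part that bears it (a point fixed in the world has none). Each returns a list of dicts, best first, with "score" (0 to 1); they miss things now and then, are a little off and sometimes report something else, mostly with a low value. They report only what shows in the picture. A call takes as long as a camera call. They do not tell look-alikes from the thing itself.
- manip.boxes_of(camera, thing): "bbox" ([centre column, centre row, width, height] as shares, 0 to 1, of the picture: columns of its width, rows of its height, round what is visible of it).
- manip.landmark_of(camera, thing): "centre" ([row, column] as shares, 0 to 1, of the picture: columns of its width, rows of its height: a listed point, or the origin of a listed thing).
The state is a dict: "clock": time; "joint_pos": joint angles; "joint_vel": joint speeds; "joint_efforts": joint torques, N m; "eef_pos": TCP position; "tcp_rot": TCP orientation; "force": force on the tool from outside, world axes, zero at the start; "ft_torque": the same for the moment, N m; "grip_width": finger opening in m; "gripper_force": force on a finger pad.
Only numpy, scipy, OpenCV 4.12 (cv2) and the standard library are available. Lean on these libraries where they do the work, as an engineer would, in place of code of your own. Each camera call takes 0.05 s, during which the arm holds its last target. There are 200 camera calls.

## Working session

There is one attempt and no reset: what is moved stays moved. The work goes in short steps, Python scripts to look and compute and a tool call to move; the robot and the scene stay as the last step left them, time stands still between calls to the robot, and variables do not carry over. Pictures are saved under pics/ and viewed, at most 10 in all, crops included, and the job is handed in when it is done.

Besides the shell and the picture viewer there is one more tool, called after "Request:" in YAML: its name, and indented under it one key for each argument. jog_arm: Moves the arm, as the interface text tells. Its arguments: {"type":"object","properties":{"delta_pos":{"type":"array"},"dr":{"type":"array"},"hand":{"type":"array"},"squeeze":{"type":"number"}},"required":["delta_pos","dr","hand"]}

```bash
mkdir -p pics
cat > h.py <<'E'
import numpy as np, cv2
from rig import manip
def shot(c,n):
    im=manip.get_image(c); cv2.imwrite(f'pics/{n}.png',im[:,:,::-1]); return im
def ray(c,u,v,cal=None):
    cal=cal or manip.get_calibration(c); K=np.array(cal['intrinsics']); E=np.array(cal['extrinsics'])
    x=(u-K[0,2])/K[0,0]; y=(v-K[1,2])/K[1,1]
    if c=='wrist':
        r=np.hypot(x,y); d=np.array([x/r*np.sin(r),y/r*np.sin(r),np.cos(r)]) if r>1e-9 else np.array([0,0,1.])
    else: d=np.array([x,y,1.])
    R=E[:3,:3]; o=-R.T@E[:3,3]; d=R.T@d; return o,d/np.linalg.norm(d)
def atz(c,u,v,z,cal=None):
    o,d=ray(c,u,v,cal); return o+d*(z-o[2])/d[2]
def tri(rs):
    A=0;b=0
    for o,d in rs:
        P=np.eye(3)-np.outer(d,d); A=A+P; b=b+P@o
    return np.linalg.solve(A,b)
def proj(c,p,cal=None):
    cal=cal or manip.get_calibration(c); K=np.array(cal['intrinsics']); E=np.array(cal['extrinsics'])
    q=E[:3,:3]@np.array(p)+E[:3,3]
    if c=='wrist':
        r=np.hypot(q[0],q[1]); t=np.arctan2(r,q[2]); q=np.array([q[0]/r*t,q[1]/r*t,1])
    else: q=q/q[2]
    return K[0,0]*q[0]+K[0,2],K[1,1]*q[1]+K[1,2]
E
cat > a.py <<'E'
from h import *
np.set_printoptions(precision=3,suppress=True)
for c in ['top','side']:
    shot(c,c+'0')
    cal=manip.get_calibration(c);E=np.array(cal['extrinsics']); print(c,-E[:3,:3].T@E[:3,3],cal['intrinsics'][0][0])
    for t,z in [('jig',0),('plate',.02),('riser',0),('knob_grip',.13),('foot',.043),('end_stop',.028)]:
        for d in manip.landmark_of(c,t):
            v,u=d['centre'];u*=640;v*=480
            print(t,round(d['score'],2),round(u),round(v),atz(c,u,v,z))
E
python3 a.py
```

```text
top [ 0.423 -0.04   0.872] 470.34045309820056
jig 0.77 201 305 [0.319 0.167 0.   ]
jig 0.7 407 317 [ 0.308 -0.215  0.   ]
jig 0.6 216 183 [0.546 0.146 0.   ]
plate 0.76 407 207 [ 0.51  -0.206  0.02 ]
knob_grip 0.89 168 345 [0.27  0.185 0.13 ]
knob_grip 0.82 187 205 [0.491 0.163 0.13 ]
knob_grip 0.64 414 380 [ 0.226 -0.202  0.13 ]
end_stop 0.68 371 318 [ 0.307 -0.146  0.028]
end_stop 0.56 182 191 [0.525 0.2   0.028]
end_stop 0.56 169 308 [0.314 0.217 0.028]
side [-0.078 -0.808  0.695] 622.7783246512749
jig 0.9 305 249 [0.537 0.147 0.   ]
jig 0.85 314 394 [ 0.306 -0.216  0.   ]
jig 0.77 210 281 [0.319 0.164 0.   ]
jig 0.25 289 225 [0.566 0.257 0.   ]
plate 0.82 414 334 [ 0.51 -0.22  0.02]
riser 0.57 408 338 [ 0.512 -0.204  0.   ]
knob_grip 0.84 284 196 [0.503 0.163 0.13 ]
knob_grip 0.76 172 223 [0.276 0.201 0.13 ]
knob_grip 0.7 261 292 [ 0.295 -0.096  0.13 ]
end_stop 0.87 290 226 [0.542 0.21  0.028]
end_stop 0.85 189 259 [0.306 0.221 0.028]
end_stop 0.72 286 349 [ 0.312 -0.13   0.028]
```

View pics/top0.png

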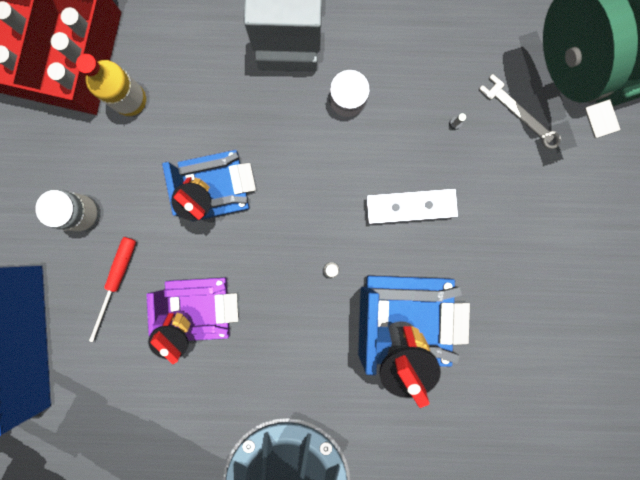

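View pics/side0.png

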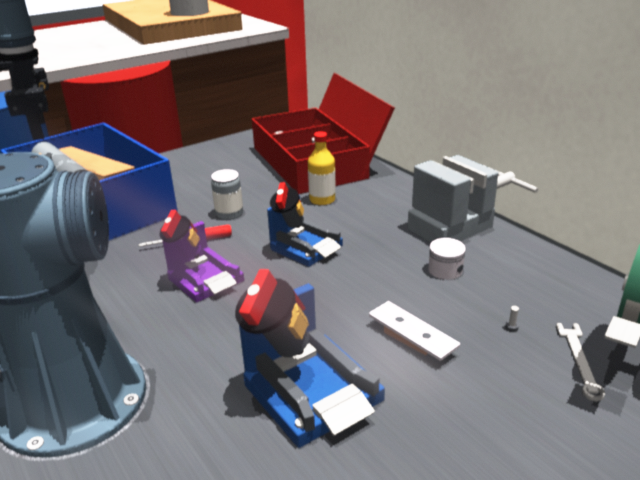

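The top view shows the small blue jig at about (215,183), with its cheek on the left and the mouth with the ramp at (242,178). The plate is at (412,206), and the large blue and purple jigs are decoys. The side view agrees.

```bash
cat > b.py <<'E'
from h import *
np.set_printoptions(precision=4,suppress=True)
im=cv2.imread('pics/top0.png')
hsv=cv2.cvtColor(im,cv2.COLOR_BGR2HSV)
m=((hsv[:,:,2]>185)&(hsv[:,:,1]<50)).astype(np.uint8); m2=np.zeros_like(m); m2[180:230,355:470]=m[180:230,355:470]
c=max(cv2.findContours(m2,0,2)[0],key=cv2.contourArea)
b=cv2.boxPoints(cv2.minAreaRect(c)); P=np.array([atz('top',u,v,.028) for u,v in b]); print(b,'\n',P,'\nc',P.mean(0),[np.linalg.norm(P[i]-P[i-1]) for i in range(4)])
print(proj('top',[.54,.147,0]))
for n,(t,s) in dict(jig=((216,183),(305,249)),plate=((407,207),(414,334)),knob=((187,205),(284,196)),end=((182,191),(290,226))).items():
    print(n,tri([ray('top',*t),ray('side',*s)]))
cv2.imwrite('pics/z.png',np.hstack([cv2.resize(im[140:230,150:265],None,fx=5,fy=5,interpolation=2)]))
s=cv2.imread('pics/side0.png'); cv2.imwrite('pics/zs.png',cv2.resize(s[170:270,255:350],None,fx=5,fy=5,interpolation=2))
print(manip.sense()['tcp_rot'],manip.get_calibration('wrist'))
E
python3 b.py
```

```text
[[366.1411 194.8353]
 [455.5352 187.9588]
 [457.7176 216.3294]
 [368.3235 223.2059]] 
 [[ 0.5281 -0.1302  0.028 ]
 [ 0.5451 -0.2908  0.028 ]
 [ 0.4941 -0.2959  0.028 ]
 [ 0.4771 -0.1355  0.028 ]] 
c [ 0.5111 -0.2131  0.028 ] [np.float64(0.05123859752265857), np.float64(0.16145285162280892), np.float64(0.051265164510157196), np.float64(0.16127100855059834)]
(np.float64(215.58638009597212), np.float64(185.9682433464851))
jig [ 0.5426  0.1491 -0.0026]
plate [ 0.5137 -0.2105  0.0105]
knob [0.4946 0.1591 0.1353]
end [0.5275 0.1958 0.0384]
[ 0.1335  0.991  -0.     -0.    ] {'intrinsics': array([[371.6483,   0.    , 318.664 ],
       [  0.    , 371.6483, 239.7982],
       [  0.    ,   0.    ,   1.    ]]), 'extrinsics': array([[ 0.2642,  0.9645,  0.0001, -0.5753],
       [ 0.9268, -0.2539,  0.2766, -0.0382],
       [ 0.2668, -0.073 , -0.961 ,  0.3896],
       [ 0.    ,  0.    ,  0.    ,  1.    ]])}
```

View pics/z.png

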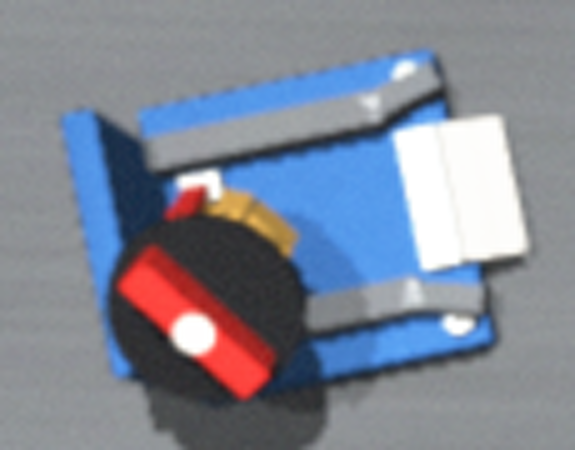

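The crop shows the base corners at crop (437,52) and (493,345). The jig yaw is about 0.19 rad, and the knob bar runs diagonally, near 45°. I'll move the wrist camera over the jig.

Request:
jog_arm:
  delta_pos:
    - [0.4, -0.5, 0.01]
    - [0.4, -0.5, 0.01]
    - [0.4, -0.5, 0.01]
    - [0.4, -0.5, 0.01]
    - [0.4, -0.5, 0.01]
    - [0.4, -0.5, 0.01]
    - [0.4, -0.5, 0.01]
    - [0.4, -0.5, 0.01]
    - [0.4, -0.5, 0.01]
    - [0.4, -0.5, 0.01]
    - [0.4, -0.5, 0.01]
    - [0.4, -0.5, 0.01]
  dr:
    - [0, 0, -0.355]
    - [0, 0, -0.355]
    - [0, 0, -0.355]
    - [0, 0, -0.355]
    - [0, 0, -0.355]
    - [0, 0, -0.355]
    - [0, 0, -0.355]
    - [0, 0, -0.355]
    - [0, 0, -0.355]
    - [0, 0, -0.355]
    - [0, 0, -0.355]
    - [0, 0, -0.355]
  hand: [1, 1, 1, 1, 1, 1, 1, 1, 1, 1, 1, 1]

```text
clock: 2.2
eef_pos: [0.5521, 0.0541, 0.2484]
tcp_rot: [0.638, 0.77, -0.0, -0.0]
force: [-0.9, -0.1, -0.9]
grip_width: 0.0884
gripper_force: 0.0
```

```bash
cat > c.py <<'E'
from h import *
import pickle
np.set_printoptions(precision=4,suppress=True)
s=manip.sense(); print(s['eef_pos'],s['tcp_rot'],s['joint_pos'],s['clock'])
cal=manip.get_calibration('wrist'); shot('wrist','w1'); pickle.dump(cal,open('w1.pkl','wb'))
for t,z in [('jig',0),('knob_grip',.135),('foot',.043),('end_stop',.028)]:
    for d in manip.landmark_of('wrist',t):
        v,u=d['centre'];u*=640;v*=480
        print(t,round(d['score'],2),round(u),round(v),atz('wrist',u,v,z,cal))
E
python3 c.py
```

```text
[0.5521 0.0541 0.2484] [ 0.6384  0.7697 -0.0001 -0.0005] [-0.1165  0.1281  1.6471  0.0003  1.3673 -0.3026] 2.2
jig 0.95 131 68 [0.312  0.1729 0.    ]
jig 0.75 324 114 [0.5403 0.1486 0.    ]
knob_grip 0.83 27 32 [0.266  0.1893 0.135 ]
knob_grip 0.79 262 78 [0.4925 0.1575 0.135 ]
foot 0.5 96 43 [0.2859 0.1939 0.043 ]
end_stop 0.82 324 63 [0.5306 0.197  0.028 ]
end_stop 0.71 127 21 [0.3112 0.2229 0.028 ]
```

View pics/w1.png

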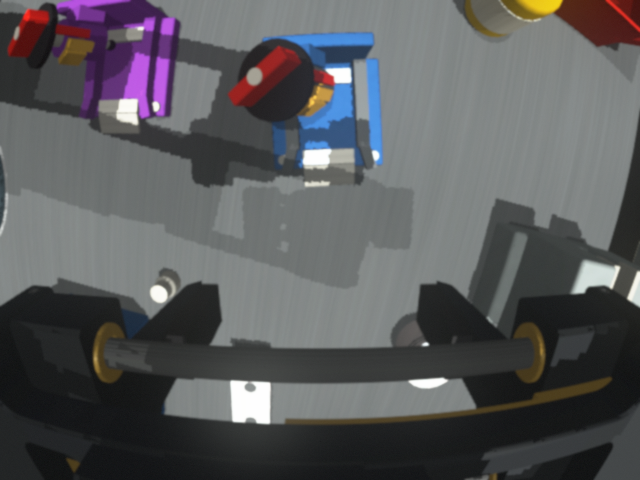

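The wrist view shows the small blue jig mouth-down at (330,110), with the base corner at (381,163), the ramp at (330,165) and the knob bar at (265,77). Next I'll fit the jig pose from all these points together.

```bash
cat > d.py <<'E'
from h import *
import pickle
from scipy.optimize import least_squares
np.set_printoptions(precision=4,suppress=True)
w=pickle.load(open('w1.pkl','rb')); T=manip.get_calibration('top'); S=manip.get_calibration('side')
obs=[('top',(55,-55,20),(238,150.4),1),('top',(-55,-55,20),(248.5,209),1),('top',(55,62,95),(162.8,163),1),('top',(0,0,0),(216,183),3),('top',(0,50,28),(182,191),3),
('wrist',(55,-55,20),(381,163),1),('wrist',(0,0,0),(324,114),3),('wrist',(0,50,28),(324,63),3),
('side',(0,0,0),(305,249),3),('side',(0,50,28),(290,226),3)]
cal=dict(top=T,wrist=w,side=S)
def W(p,q):
    x,y,a=p; q=np.array(q)/1000; c,s=np.cos(a),np.sin(a); return [x+c*q[0]-s*q[1],y+s*q[0]+c*q[1],q[2]]
f=lambda p:np.concatenate([(np.array(proj(c,W(p,q),cal[c]))-uv)/sg for c,q,uv,sg in obs])
r=least_squares(f,[.541,.148,.2],loss='soft_l1',x_scale=[.01,.01,.1]); p=r.x; print(p); 
for o,e in zip(obs,f(p).reshape(-1,2)): print(o[0],o[1],e*o[3])
for y in (-126,-110,-96,-55): print(y,W(p,(0,y,28)))
k=tri([ray('top',187,205),ray('side',284,196),ray('wrist',262,78,w)]); print('knob',k)
# knob predicted: axis through jig y=20; x-z
c,s=np.cos(p[2]),np.sin(p[2]); d=k-np.array([p[0],p[1],0]); print('knob in jig',c*d[0]+s*d[1],-s*d[0]+c*d[1],d[2])
E
python3 d.py
```

```text
[0.538  0.148  0.2511]
top (55, -55, 20) [-2.3187 -0.9526]
top (-55, -55, 20) [ 0.3648 -0.6602]
top (55, 62, 95) [-3.5799 -7.918 ]
top (0, 0, 0) [-0.9664  4.0318]
top (0, 50, 28) [ 2.5972 -0.0024]
wrist (55, -55, 20) [-1.0429  1.1115]
wrist (0, 0, 0) [-1.832  -0.2254]
wrist (0, 50, 28) [-4.9086 -0.5465]
side (0, 0, 0) [ 0.3607 -0.2377]
side (0, 50, 28) [-2.5363  4.3505]
-126 [np.float64(0.5692961445839138), np.float64(0.025913241965946465), np.float64(0.028)]
-110 [np.float64(0.5653206959415639), np.float64(0.041411493741293215), np.float64(0.028)]
-96 [np.float64(0.5618421783795077), np.float64(0.054972464044721614), np.float64(0.028)]
-55 [np.float64(0.5516550912334861), np.float64(0.09468673421904764), np.float64(0.028)]
knob [0.4938 0.158  0.1364]
knob in jig -0.04033059625253353 0.020755197444668777 0.13637685376541547
```

```bash
python3 - <<'E'
s=open('d.py').read()
s=s.replace("('top',(55,62,95),(162.8,163),1)","('top',('h',62,95),(162.8,163),1),('top',('-h',62,95),(173,215.6),1),('top',('h',50,95),(169,161.7),1)")
s=s.replace("def W(p,q):\n    x,y,a=p;","def W(p,q):\n    x,y,a,h=p; q=[{'h':h*1000,'-h':-h*1000}.get(q[0],q[0]),q[1],q[2]];")
s=s.replace("[.541,.148,.2]","[.541,.148,.2,.045]").replace("[.01,.01,.1]","[.01,.01,.1,.01]").replace("print(p);","print(p); j=p")
open('d.py','w').write(s)
E
python3 d.py
```

```text
[0.5372 0.1471 0.2625 0.0434]
top (55, -55, 20) [-2.2721 -0.7466]
top (-55, -55, 20) [ 1.0847 -0.609 ]
top ('h', 62, 95) [-1.7706 -0.1183]
top ('-h', 62, 95) [-0.1312 -1.8721]
top ('h', 50, 95) [-0.9164 -0.4877]
top (0, 0, 0) [-0.5173  4.4853]
top (0, 50, 28) [3.1308 0.7741]
wrist (55, -55, 20) [-1.4169  1.1284]
wrist (0, 0, 0) [-2.7577  0.4249]
wrist (0, 50, 28) [-6.4925  0.1703]
side (0, 0, 0) [0.2703 0.0521]
side (0, 50, 28) [-2.8173  4.7287]
-126 [np.float64(0.5698638533556826), np.float64(0.025415922189316778), np.float64(0.028)]
-110 [np.float64(0.5657121382490824), np.float64(0.04086788846140099), np.float64(0.028)]
-96 [np.float64(0.5620793875308073), np.float64(0.05438835894947469), np.float64(0.028)]
-55 [np.float64(0.5514406175701445), np.float64(0.0939840225216905), np.float64(0.028)]
knob [0.4938 0.158  0.1364]
knob in jig -0.039075663387709604 0.021832637181005088 0.13637685376541547
```

Run:
```python
from h import *
a=atz('top',150+140/5,140+110/5,.02);b=atz('top',150+435/5,140+52/5,.02);c=atz('top',150+493/5,140+345/5,.02);print(a,b,c,np.arctan2(-(a-b)[0],(a-b)[1]),np.arctan2((b-c)[1],(b-c)[0]),np.linalg.norm(b-c))
im=cv2.imread('pics/w1.png'); cv2.imwrite('pics/w1c.png',cv2.resize(im[25:195,225:395],None,fx=3.5,fy=3.5,interpolation=2))
```

```text
[0.57899549 0.21241233 0.02      ] [0.60326112 0.10589965 0.02      ] [0.49716668 0.08146373 0.02      ] 0.22399615228423636 0.22637447442388894 0.10887214389098164
```

View pics/w1c.png

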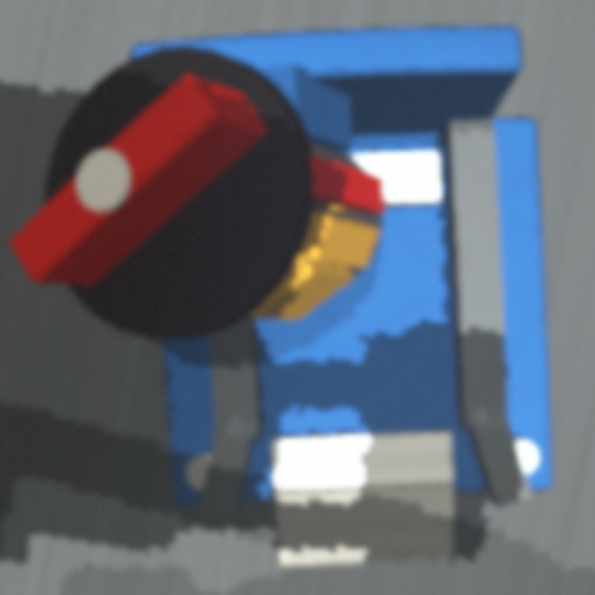

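The crop shows the base front corners at crop (550,490) and (172,500), the cheek top right corners at (520,28) and (521,68), and a knob bar with a white dot marking one end.

```bash
python3 - <<'E'
s=open('d.py').read()
s=s.replace("('wrist',(55,-55,20),(381,163),1)","('wrist',(55,-55,20),(382.1,165),1),('wrist',(-55,-55,20),(274,167.9),1.5),('wrist',('h',62,95),(373.6,33),1),('wrist',('h',50,95),(373.9,44.4),1),('top',(55,55,20),(178,162),1.5),('wrist',(55,55,20),(378.4,58.7),1.5)")
open('d.py','w').write(s)
E
python3 d.py
```

```text
[0.5394 0.1475 0.2404 0.0421]
top (55, -55, 20) [-1.6704 -1.4736]
top (-55, -55, 20) [ 0.3814 -1.0445]
top ('h', 62, 95) [-1.4312 -1.6202]
top ('-h', 62, 95) [-1.2495 -4.6841]
top ('h', 50, 95) [-0.5431 -1.8341]
top (0, 0, 0) [-0.7074  3.281 ]
top (0, 50, 28) [ 2.8033 -1.0678]
wrist (55, -55, 20) [-1.4415  0.4088]
wrist (-55, -55, 20) [-1.7755  3.0117]
wrist ('h', 62, 95) [-0.5753 -0.7415]
wrist ('h', 50, 95) [0.092  1.6681]
top (55, 55, 20) [-0.8817 -0.4252]
wrist (55, 55, 20) [-2.6988 -0.2989]
wrist (0, 0, 0) [-0.5803  0.4247]
wrist (0, 50, 28) [-3.0085  0.0967]
side (0, 0, 0) [ 1.0204 -0.3671]
side (0, 50, 28) [-1.7094  4.1302]
-126 [np.float64(0.5694024860459845), np.float64(0.025150366031776228), np.float64(0.028)]
-110 [np.float64(0.5655928601378784), np.float64(0.04069020999625306), np.float64(0.028)]
-96 [np.float64(0.5622594374682856), np.float64(0.05428757346517027), np.float64(0.028)]
-55 [np.float64(0.5524972710787636), np.float64(0.09410842362414212), np.float64(0.028)]
knob [0.4938 0.158  0.1364]
knob in jig -0.041817985804409555 0.02108215137409009 0.13637685376541547
```

Request:
jog_arm:
  delta_pos:
    - [-0.034, -0.334, -0.1]
    - [-0.034, -0.334, -0.1]
    - [-0.034, -0.334, -0.1]
    - [-0.034, -0.334, -0.1]
    - [-0.034, -0.334, -0.1]
    - [-0.034, -0.334, -0.1]
    - [-0.034, -0.334, -0.15]
    - [-0.034, -0.334, -0.17]
    - [-0.034, -0.334, -0.17]
  dr:
    - [0, 0, -0.026]
    - [0, 0, -0.026]
    - [0, 0, -0.026]
    - [0, 0, -0.026]
    - [0, 0, -0.026]
    - [0, 0, -0.026]
    - [0, 0, -0.026]
    - [0, 0, -0.026]
    - [0, 0, -0.026]
  hand: [1, 1, 1, 1, 1, 1, 1, 1, 1]

```text
clock: 3.58
eef_pos: [0.5174, -0.2776, 0.0774]
tcp_rot: [0.668, 0.744, -0.0, -0.002]
force: [0.3, -0.4, 0.8]
grip_width: 0.0884
gripper_force: 0.0
```

```bash
cat > e.py <<'E'
from h import *
np.set_printoptions(precision=4,suppress=True)
s=manip.sense(); print(s['eef_pos'],s['tcp_rot'],s['clock'],s['force'])
cal=manip.get_calibration('wrist'); im=shot('wrist','w2')
hsv=cv2.cvtColor(im,cv2.COLOR_RGB2HSV); m=((hsv[:,:,2]>150)&(hsv[:,:,1]<40)).astype(np.uint8)
cs=sorted(cv2.findContours(m,0,2)[0],key=cv2.contourArea)[-4:]
for c in cs: 
    b=cv2.approxPolyDP(c,6,True)[:,0]; print(cv2.contourArea(c)); print(np.array([[u,v,*atz('wrist',u,v,.028,cal)[:2]] for u,v in b]))
for q in [(-25,-80),(25,-80),(25,80),(-25,80)]:
    a=.1055;x,y=q; print(q,proj('wrist',[.511+(np.cos(a)*x-np.sin(a)*y)/1e3,-.213+(np.sin(a)*x+np.cos(a)*y)/1e3,.028],cal))
E
python3 e.py
```

```text
[ 0.5174 -0.2776  0.0774] [ 0.6681  0.7441 -0.     -0.0019] 3.575 [ 0.3144 -0.3505  0.8101]
1736.0
[[368.     206.       0.54    -0.2408]
 [338.     205.       0.5238  -0.2421]
 [321.     250.       0.5175  -0.2682]
 [365.     251.       0.5419  -0.2661]]
2717.5
[[  0.     217.       0.2842  -0.2704]
 [  0.     277.       0.2736  -0.319 ]
 [ 60.     291.       0.3402  -0.319 ]
 [ 35.     226.       0.3229  -0.2737]]
2858.0
[[277.     127.       0.4874  -0.204 ]
 [278.     220.       0.4925  -0.2538]
 [303.     223.       0.5062  -0.254 ]
 [311.     220.       0.5103  -0.2519]
 [304.     204.       0.5057  -0.2435]
 [312.     191.       0.5092  -0.2361]
 [343.     194.       0.5258  -0.2359]]
11801.0
[[276.       4.       0.4793  -0.1362]
 [277.      78.       0.4847  -0.178 ]
 [354.     154.       0.529   -0.214 ]
 [339.     169.       0.5221  -0.2228]
 [342.     180.       0.5243  -0.2284]
 [368.     180.       0.5381  -0.2268]
 [370.       6.       0.5287  -0.1318]]
(-25, -80) (np.float64(276.24999327958506), np.float64(290.230521296529))
(25, -80) (np.float64(362.9736654177531), np.float64(290.4806920030708))
(25, 80) (np.float64(367.7349542579797), np.float64(3.9608926168311314))
(-25, 80) (np.float64(273.1437042290878), np.float64(3.649157534923063))
```

View pics/w2.png

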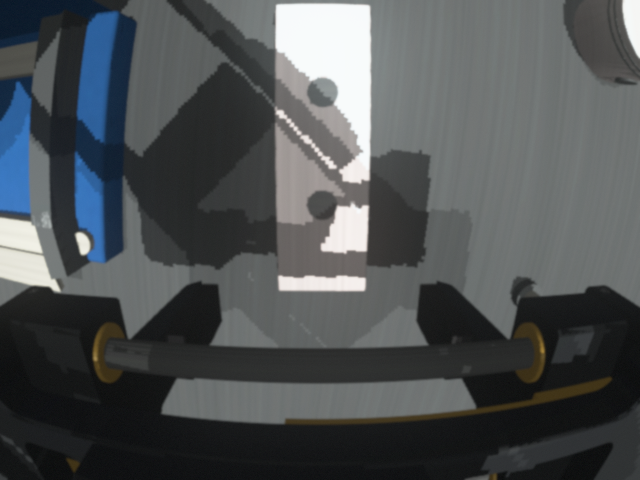

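The wrist view shows the plate centred between the fingers, with its near end at (320,290). The big jig at the left is clear. Now descend and grip.

Request:
jog_arm:
  delta_pos:
    - [0.001, -0.001, -0.06]
    - [0.001, -0.001, -0.07]
    - [0.001, -0.001, -0.07]
    - [0.001, -0.001, -0.07]
    - [0.001, -0.001, -0.07]
    - [0.001, -0.001, -0.07]
    - [0.001, -0.001, -0.07]
    - [0.001, -0.001, -0.07]
    - [0.001, -0.001, -0.07]
    - [0.001, -0.001, -0.07]
  dr:
    - [0, 0, 0]
    - [0, 0, 0]
    - [0, 0, 0]
    - [0, 0, 0]
    - [0, 0, 0]
    - [0, 0, 0]
    - [0, 0, 0]
    - [0, 0, 0]
    - [0, 0, 0]
    - [0, 0, 0]
  hand: [1, 1, 1, -1, -1, -1, -1, -1, -1, -1]
  squeeze: 40

```text
clock: 4.88
eef_pos: [0.5193, -0.2807, 0.009]
tcp_rot: [0.669, 0.744, -0.0, 0.0]
force: [-0.5, 0.5, 3.4]
grip_width: 0.0493
gripper_force: 40.0
```

Request:
jog_arm:
  delta_pos:
    - [0, 0, 0.02]
    - [0, 0, 0.04]
    - [0.02, 0.05, 0.04]
    - [0.04, 0.1, 0.04]
    - [0.06, 0.15, 0.04]
    - [0.068, 0.19, 0.04]
    - [0.072, 0.205, 0.04]
    - [0.072, 0.205, 0.04]
    - [0.072, 0.205, 0.04]
  dr:
    - [0, 0, 0]
    - [0, 0, 0]
    - [0, 0, 0.01]
    - [0, 0, 0.02]
    - [0, 0, 0.03]
    - [0, 0, 0.039]
    - [0, 0, 0.039]
    - [0, 0, 0.039]
    - [0, 0, 0.039]
  hand: [-1, -1, -1, -1, -1, -1, -1, -1, -1]

```text
clock: 6.0
eef_pos: [0.5912, -0.0768, 0.0491]
tcp_rot: [0.622, 0.783, -0.0, 0.0]
force: [-1.1, 0.2, -2.0]
grip_width: 0.0495
gripper_force: 40.0
```

Run:
```python
from h import *
s=manip.sense(); print(s['eef_pos'],s['tcp_rot'],s['clock'],s['force'],s['grip_width'])
w=manip.get_calibration('wrist'); a=shot('wrist','w3'); b=shot('top','t3'); c=shot('side','s3')
a=a[:300,200:500].copy(); b=cv2.resize(b[120:240,150:350],None,fx=2.5,fy=2.5,interpolation=2)[:300]; 
c=cv2.resize(c[170:370,250:450],(300,300),interpolation=2)
cv2.imwrite('pics/m3.png',cv2.resize(np.hstack([a,c]),(800,400))[:,:,::-1])
cv2.imwrite('pics/m3t.png',cv2.resize(b,None,fx=1.6,fy=1.6)[:,:,::-1])
```

```text
[ 0.59115861 -0.07683123  0.04910449] [ 6.22309199e-01  7.82771443e-01 -1.16349214e-04  3.40232243e-04] 6.0 [-1.12476811  0.23604314 -1.99752592] 0.04953907265395096
```

View pics/m3.png

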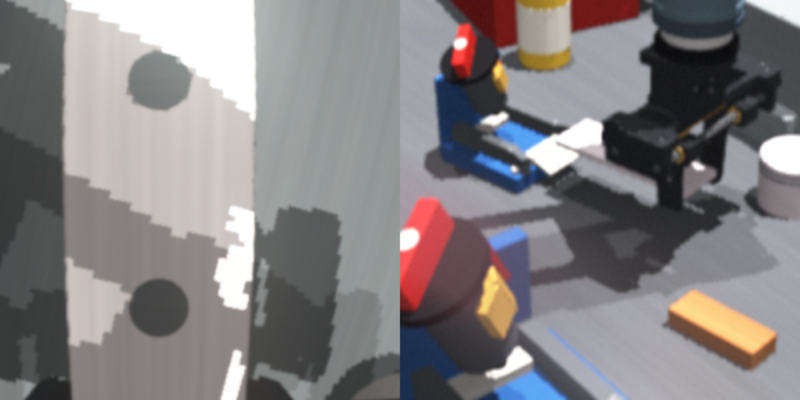

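The wrist and side pictures show the plate held level, its lead end just before the ramp. Now the top view for lateral alignment.

View pics/m3t.png

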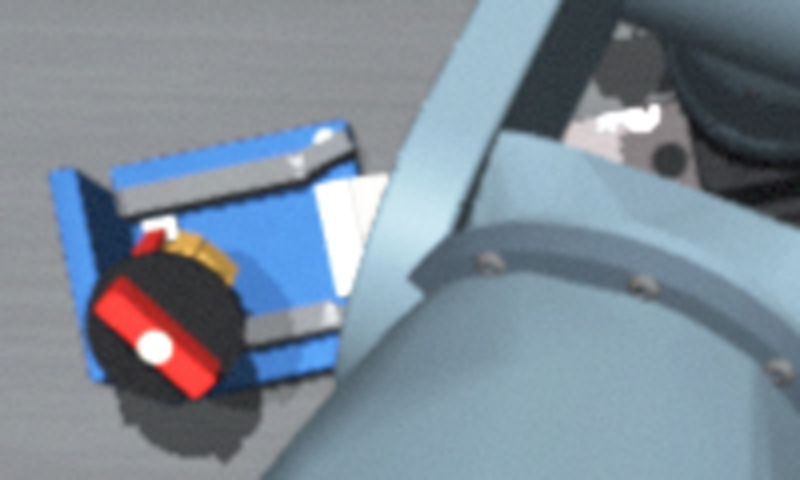

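The arm hides the mouth here, but the rail inner edges show: upper (120,212) to (300,176), lower (245,322) to (335,303). I'll compute the channel centre from both cameras.

Run:
```python
from h import *
import pickle
np.set_printoptions(precision=4,suppress=True)
w=pickle.load(open('w1.pkl','rb'))
T=lambda u,v:atz('top',150+u/4,120+v/4,.038)
Wr=lambda u,v:atz('wrist',225+u/3.5,25+v/3.5,.038,w)
j=np.array([.539,.1475]);a=.229;R=np.array([[np.cos(a),np.sin(a)],[-np.sin(a),np.cos(a)]])
for n,f,pts in [('top',T,[(120,212),(300,176),(245,322),(335,303)]),('wr',Wr,[(450,125),(463,420),(260,350),(260,425)])]:
    for p in pts: print(n,p,R@(f(*p)[:2]-j)*1000)
```

```text
top (120, 212) [29.2959 50.0042]
top (300, 176) [ 29.1457 -31.5611]
top (245, 322) [-29.8182   5.095 ]
top (335, 303) [-29.4706 -35.7343]
wr (450, 125) [30.5751 49.516 ]
wr (463, 420) [ 30.8975 -32.6507]
wr (260, 350) [-23.3793 -11.3492]
wr (260, 425) [-24.3537 -31.9174]
```

Request:
jog_arm:
  delta_pos:
    - [0.001, 0, -0.015]
    - [0.001, 0, -0.028]
    - [0.001, 0, -0.028]
    - [-0.002, 0.015, -0.028]
    - [-0.006, 0.029, -0.028]
    - [-0.009, 0.044, -0.028]
    - [-0.013, 0.058, -0.029]
    - [-0.016, 0.073, -0.03]
    - [-0.016, 0.073, -0.03]
  dr:
    - [0, 0, 0]
    - [0, 0, 0]
    - [0, 0, 0]
    - [0, 0, 0]
    - [0, 0, 0]
    - [0, 0, 0]
    - [0, 0, 0]
    - [0, 0, 0]
    - [0, 0, 0]
  hand: [-1, -1, -1, -1, -1, -1, -1, -1, -1]

```text
clock: 7.28
eef_pos: [0.5746, -0.001, 0.0186]
tcp_rot: [0.621, 0.784, -0.0, -0.0]
force: [-0.8, 0.5, -1.4]
grip_width: 0.0495
gripper_force: 40.0
```

Run:
```python
from h import *
s=manip.sense(); print(s['eef_pos'],s['tcp_rot'],s['clock'],s['force'],s['ft_torque'])
c=shot('side','s4'); b=shot('top','t4')
c=cv2.resize(c[170:290,250:400],(500,400),interpolation=2);b=cv2.resize(b[130:230,150:225],(300,400),interpolation=2)
cv2.imwrite('pics/m4.png',np.hstack([c,b])[:,:,::-1])
```

```text
[ 0.57464954 -0.00103299  0.01857978] [ 6.21153155e-01  7.83689140e-01 -7.68096778e-05 -2.89617843e-04] 7.275 [-0.7714149   0.50043506 -1.41539112] [-0.16877651  0.03201056  0.00625404]
```

View pics/m4.png

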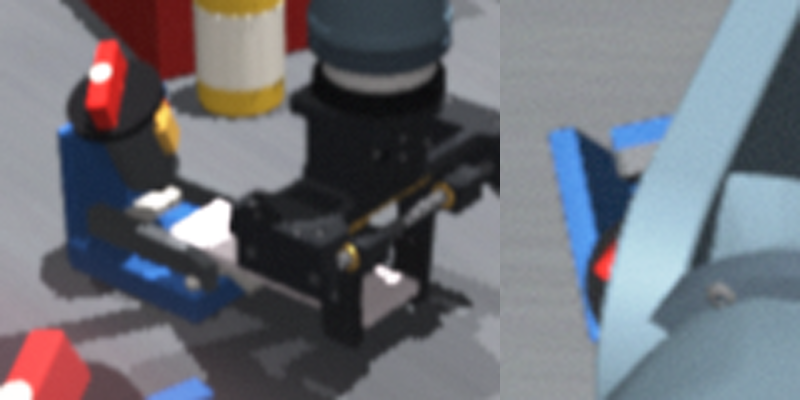

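The side view shows the plate's lead end inside the channel between the rails, with no contact force. Continue, slowing near the stop.

Request:
jog_arm:
  delta_pos:
    - [-0.003, 0.012, 0]
    - [-0.005, 0.023, 0]
    - [-0.008, 0.035, -0.001]
    - [-0.01, 0.044, -0.001]
    - [-0.011, 0.048, -0.001]
    - [-0.012, 0.05, -0.001]
    - [-0.0125, 0.052, -0.001]
    - [-0.0125, 0.052, -0.001]
  dr:
    - [0, 0, 0]
    - [0, 0, 0]
    - [0, 0, 0]
    - [0, 0, 0]
    - [0, 0, 0]
    - [0, 0, 0]
    - [0, 0, 0]
    - [0, 0, 0]
  hand: [-1, -1, -1, -1, -1, -1, -1, -1]

```text
clock: 8.38
eef_pos: [0.5626, 0.0496, 0.0177]
tcp_rot: [0.622, 0.783, 0.0, -0.0]
force: [0.1, 0.9, -1.1]
grip_width: 0.0492
gripper_force: 40.0
```

Request:
jog_arm:
  delta_pos:
    - [-0.0002, 0.001, 0]
    - [-0.0005, 0.002, 0]
    - [-0.0007, 0.003, 0]
    - [-0.001, 0.004, 0]
    - [-0.001, 0.005, 0]
    - [-0.001, 0.005, 0]
  dr:
    - [0, 0, 0]
    - [0, 0, 0]
    - [0, 0, 0]
    - [0, 0, 0]
    - [0, 0, 0]
    - [0, 0, 0]
  hand: [-1, -1, -1, -1, -1, -1]

```text
clock: 9.12
eef_pos: [0.5623, 0.0532, 0.018]
tcp_rot: [0.622, 0.783, -0.0, 0.001]
force: [0.7, -6.3, -0.9]
grip_width: 0.0494
gripper_force: 40.0
```

Request:
jog_arm:
  delta_pos:
    - [-0.0002, 0.001, 0]
    - [-0.0005, 0.002, 0]
    - [-0.0005, 0.002, 0]
  dr:
    - [0, 0, 0]
    - [0, 0, 0]
    - [0, 0, 0]
  hand: [-1, -1, -1]

```text
clock: 9.5
eef_pos: [0.5627, 0.0534, 0.0184]
tcp_rot: [0.621, 0.784, -0.001, 0.003]
force: [2.2, -14.3, -1.1]
grip_width: 0.0491
gripper_force: 40.0
```

Request:
jog_arm:
  delta_pos:
    - [0.0003, -0.0015, -0.002]
    - [0.0003, -0.0015, -0.002]
    - [0.0003, -0.0015, -0.002]
    - [0.0003, -0.0015, -0.002]
    - [0.0003, -0.0015, -0.002]
    - [0.0003, -0.0015, -0.002]
    - [0.005, -0.03, 0.04]
    - [0.01, -0.06, 0.1]
    - [0.01, -0.06, 0.16]
    - [0.01, -0.06, 0.2]
    - [0.01, -0.06, 0.2]
  dr:
    - [0, 0, 0]
    - [0, 0, 0]
    - [0, 0, 0]
    - [0, 0, 0]
    - [0, 0, 0]
    - [0, 0, 0]
    - [0, 0, 0]
    - [0, 0, 0]
    - [0, 0, 0]
    - [0, 0, 0]
    - [0, 0, 0]
  hand: [-1, -1, 1, 1, 1, 1, 1, 1, 1, 1, 1]

```text
clock: 10.88
eef_pos: [0.5736, -0.0039, 0.2223]
tcp_rot: [0.622, 0.783, 0.002, 0.004]
force: [0.2, 0.0, -0.5]
grip_width: 0.0882
gripper_force: 0.0
```

```bash
cat > g.py <<'E'
from h import *
import pickle
np.set_printoptions(precision=4,suppress=True)
s=manip.sense(); print(s['eef_pos'],s['tcp_rot'],s['joint_pos'],s['clock'],s['force'])
cal=dict(wrist=manip.get_calibration('wrist'),top=manip.get_calibration('top'),side=manip.get_calibration('side'))
R={}
for c in cal:
    shot(c,c+'5')
    for t in ['knob_grip','plate']:
        for d in manip.landmark_of(c,t):
            v,u=d['centre'];u*=640;v*=480; q=atz(c,u,v,.136 if t[0]=='k' else .028,cal[c]); print(c,t,round(d['score'],2),round(u,1),round(v,1),q)
            if t[0]=='k' and abs(q[0]-.495)<.03 and abs(q[1]-.158)<.03: R[c]=ray(c,u,v,cal[c])
print(tri(list(R.values())), len(R))
pickle.dump(cal,open('cal5.pkl','wb'))
im=cv2.imread('pics/wrist5.png'); 
u,v=map(int,proj('wrist',[.495,.158,.136],cal['wrist'])); print(u,v)
y0=max(v-75,0);x0=max(u-75,0); print(x0,y0)
a=cv2.resize(im[y0:y0+150,x0:x0+150],(400,400),interpolation=2)
b=cv2.resize(cv2.imread('pics/top5.png')[140:240,150:250],(400,400),interpolation=2)
cv2.imwrite('pics/m5.png',np.hstack([a,b]))
E
python3 g.py
```

```text
[ 0.5736 -0.0039  0.2223] [0.6219 0.7831 0.0019 0.0037] [-0.2138  0.1869  1.6341  0.0001  1.3123 -0.4423] 10.875 [ 0.1858  0.0431 -0.5128]
wrist plate 0.63 321.2 75.5 [0.5486 0.1199 0.028 ]
top knob_grip 0.64 190.1 202.1 [0.4953 0.1569 0.136 ]
top plate 0.7 226.0 180.6 [0.5465 0.1226 0.028 ]
side knob_grip 0.71 260.1 295.8 [ 0.2846 -0.1106  0.136 ]
side knob_grip 0.67 172.9 224.3 [0.2722 0.1854 0.136 ]
side knob_grip 0.58 284.0 196.2 [0.497  0.1538 0.136 ]
side plate 0.65 314.6 242.7 [0.5421 0.1175 0.028 ]
[0.4967 0.1563 0.1351] 2
254 -19
179 0
```

View pics/m5.png

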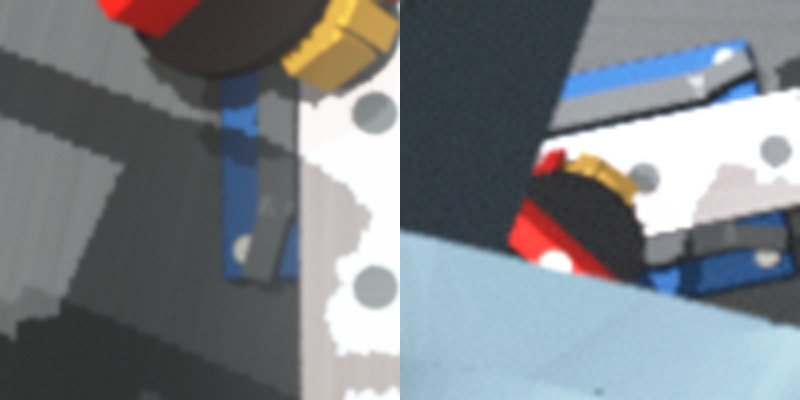

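The pictures show the plate in the channel with both spots visible and only about a third of it sticking out, consistent with home. The bar direction comes from the earlier crops: wrist bar ends at (203,93) and (23,262), top bar ends at (130,272) and (256,390).

```bash
cat > k.py <<'E'
from h import *
import pickle
from scipy.spatial.transform import Rotation as Ro
np.set_printoptions(precision=4,suppress=True)
w=pickle.load(open('w1.pkl','rb')); a=.229
J=Ro.from_euler('z',a); n=J.apply([-np.sin(np.radians(25)),0,np.cos(np.radians(25))]); jy=J.apply([0,1,0]); ex=np.cross(jy,n) # ex = jig x tilted
g=np.array([.4945,.1577,.1358]); top=g+.011*n
def hit(c,u,v,cal=None):
    o,d=ray(c,u,v,cal); return o+d*((top-o)@n)/(d@n)
W=lambda u,v:hit('wrist',225+u/3.5,25+v/3.5,w)
T=lambda u,v:hit('top',150+u/5,140+v/5)
for f,p,q,c in [(W,(203,93),(23,262),(103,180)),(T,(130,272),(256,390),(193,333))]:
    A,B,C=f(*p),f(*q),f(*c); d=A-B; print('len',np.linalg.norm(d),'ang from ex toward jy deg',np.degrees(np.arctan2(d@jy,d@ex)),'mid->grip',(A+B)/2-.011*n,'dot',C-.011*n)
print('n',n)
E
python3 k.py
```

```text
len 0.05079040547070841 ang from ex toward jy deg 32.399119698606654 mid->grip [0.4949 0.1581 0.136 ] dot [0.4938 0.1579 0.1355]
len 0.05229189366119743 ang from ex toward jy deg 30.456111271915688 mid->grip [0.4923 0.1575 0.1348] dot [0.4919 0.1577 0.1346]
n [-0.4116 -0.0959  0.9063]
```

```bash
cat > m.py <<'E'
from k import *
import sys
# usage: m.py up_mm turn_deg(clockwise) : delta from measured pose to TCP at grip+up*n
up,turn=float(sys.argv[1])/1e3,float(sys.argv[2])
G=np.array([.494,.158,.1357])
b=np.radians(31.4-turn); x=np.cos(b)*ex+np.sin(b)*jy; z=-n
Rt=Ro.from_matrix(np.column_stack([x,np.cross(z,x),z]))
s=manip.sense(); R0=Ro.from_quat(s['tcp_rot'])
d=(Rt*R0.inv()).as_rotvec()
print('pos',s['eef_pos'],'delta',G+up*n-s['eef_pos'],'dr',d/np.pi,'deg',np.degrees(np.linalg.norm(d)),s['joint_pos'],s['clock'])
print('rel to grip: along n %.4f'%((s['eef_pos']-G)@n),'ex %.4f jy %.4f'%((s['eef_pos']-G)@ex,(s['eef_pos']-G)@jy),'F n/ex/jy',np.array(s['force'])@n,np.array(s['force'])@ex,np.array(s['force'])@jy,'grip',s['grip_width'])
tx=R0.apply([1,0,0]); print('tool ang',np.degrees(np.arctan2(tx@jy,tx@ex)),'tilt err',np.degrees(np.arccos(-R0.apply([0,0,1])@n)), 'n',n)
E
python3 m.py 110 0 | tail -4
```

```text
n [-0.4116 -0.0959  0.9063]
pos [ 0.5706 -0.0033  0.2166] delta [-0.1219  0.1508  0.0188] dr [ 0.0974 -0.1076 -0.3202] deg 63.27994354849611 [-0.2138  0.1929  1.639  -0.      1.3117 -0.4424] 11.325
rel to grip: along n 0.0572 ex 0.0686 jy -0.1745 F n/ex/jy 0.9585403367281762 0.35287125251183543 0.26993227498911887 grip 0.0883876577917657
tool ang 89.95937118916083 tilt err 25.104690437590925 n [-0.4116 -0.0959  0.9063]
```

Request:
jog_arm:
  delta_pos:
    - [-0.04, 0.02, 0.03]
    - [-0.08, 0.06, 0.04]
    - [-0.122, 0.1, 0.04]
    - [-0.122, 0.151, 0.03]
    - [-0.122, 0.151, 0.02]
    - [-0.122, 0.151, 0.019]
    - [-0.122, 0.151, 0.019]
    - [-0.122, 0.151, 0.019]
    - [-0.122, 0.151, 0.019]
    - [-0.122, 0.151, 0.019]
  dr:
    - [0.0974, -0.1076, -0.3202]
    - [0.0974, -0.1076, -0.3202]
    - [0.0974, -0.1076, -0.3202]
    - [0.0974, -0.1076, -0.3202]
    - [0.0974, -0.1076, -0.3202]
    - [0.0974, -0.1076, -0.3202]
    - [0.0974, -0.1076, -0.3202]
    - [0.0974, -0.1076, -0.3202]
    - [0.0974, -0.1076, -0.3202]
    - [0.0974, -0.1076, -0.3202]
  hand: [0.3, 0, 0, 0, 0, 0, 0, 0, 0, 0]

```text
clock: 12.58
eef_pos: [0.4496, 0.1472, 0.2369]
tcp_rot: [0.904, 0.37, 0.213, 0.035]
force: [-0.3, -0.7, -0.3]
grip_width: 0.0441
gripper_force: 0.0
```

```bash
python3 m.py -9 0 | tail -3
python3 - <<'E'
from h import *
im=shot('wrist','w6'); cv2.imwrite('pics/w6c.png',cv2.resize(im[100:420,120:520],(800,600) if 0 else (750,600))[:,:,::-1])
for d in manip.landmark_of('wrist','knob_grip'):
    v,u=d['centre'];print(d['score'],u*640,v*480,atz('wrist',u*640,v*480,.1357))
E
```

```text
pos [0.4496 0.1472 0.2369] delta [ 0.0481  0.0116 -0.1093] dr [0.0006 0.0001 0.0002] deg 0.12176966746446684 [ 0.0007 -0.3722  2.1769  0.1185  0.9136  0.7423] 12.575
rel to grip: along n 0.1110 ex 0.0013 jy -0.0004 F n/ex/jy -0.06936861326169136 -0.5599916040823798 -0.5895598844094497 grip 0.04407038392053065
tool ang 31.416176941470717 tilt err 0.12068249437075436 n [-0.4116 -0.0959  0.9063]
0.72 318.52799999999996 237.21599999999998 [0.49453928 0.15746174 0.1357    ]
```

View pics/w6.png

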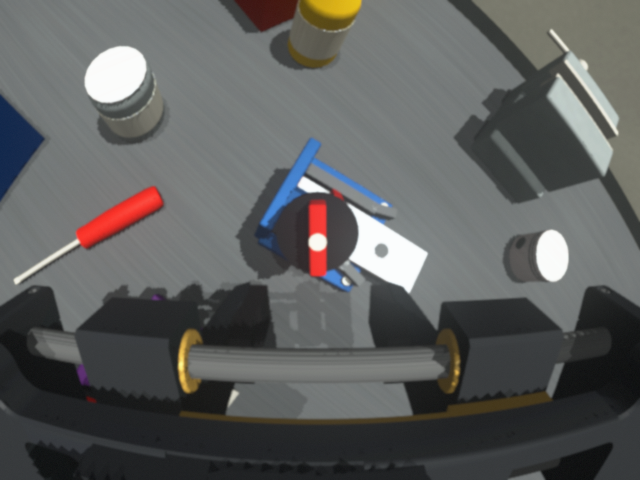

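The bar is vertical in the view, at (318,238), centred between the fingers; the plate sits beneath. Descend along the axis, then close.

Request:
jog_arm:
  delta_pos:
    - [0.02, 0.005, -0.046]
    - [0.037, 0.009, -0.085]
    - [0.044, 0.011, -0.1]
    - [0.048, 0.0115, -0.109]
    - [0.048, 0.0115, -0.109]
    - [0.048, 0.0115, -0.109]
    - [0.048, 0.0115, -0.109]
    - [0.048, 0.0115, -0.109]
    - [0.048, 0.0115, -0.109]
    - [0.048, 0.0115, -0.109]
  dr:
    - [0, 0, 0]
    - [0, 0, 0]
    - [0, 0, 0]
    - [0, 0, 0]
    - [0, 0, 0]
    - [0, 0, 0]
    - [0, 0, 0]
    - [0, 0, 0]
    - [0, 0, 0]
    - [0, 0, 0]
  hand: [0, 0, 0, 0, -1, -1, -1, -1, -1, -1]
  squeeze: 25

```text
clock: 13.92
eef_pos: [0.4977, 0.159, 0.1286]
tcp_rot: [0.903, 0.37, 0.214, 0.036]
force: [-3.0, -2.1, 5.6]
grip_width: 0.0118
gripper_force: 25.0
```

```bash
python3 m.py -26 0 | tail -3
```

```text
pos [0.4977 0.159  0.1286] delta [ 0.007   0.0015 -0.0164] dr [0.0005 0.0007 0.0003] deg 0.16758845868216768 [ 0.0321 -0.051   2.1683  0.1438  0.5981  0.7249] 13.925
rel to grip: along n -0.0081 ex 0.0004 jy 0.0001 F n/ex/jy 6.485521744381275 -0.6958421497379326 -1.3884053244446046 grip 0.01175552453863702
tool ang 31.40536240232373 tilt err 0.1675034031168434 n [-0.4116 -0.0959  0.9063]
```

Request:
jog_arm:
  delta_pos:
    - [0.0016, 0.0004, -0.0036]
    - [0.0033, 0.0008, -0.0073]
    - [0.0049, 0.0012, -0.0109]
    - [0.0058, 0.0013, -0.0127]
    - [0.0066, 0.0015, -0.0145]
    - [0.0066, 0.0015, -0.0145]
    - [0.0066, 0.0015, -0.0145]
  dr:
    - [0, 0, 0]
    - [0, 0, 0]
    - [0, 0, 0]
    - [0, 0, 0]
    - [0, 0, 0]
    - [0, 0, 0]
    - [0, 0, 0]
  hand: [-1, -1, -1, -1, -1, -1, -1]

```text
clock: 14.8
eef_pos: [0.5042, 0.1606, 0.1145]
tcp_rot: [0.903, 0.37, 0.214, 0.036]
force: [-8.5, -2.2, 14.1]
grip_width: 0.0114
gripper_force: 25.0
```

```bash
python3 m.py -26 0 | tail -3
```

```text
pos [0.5042 0.1606 0.1145] delta [ 0.0005 -0.0001 -0.0023] dr [0.0006 0.0007 0.0002] deg 0.15949477354298447 [ 0.0356 -0.005   2.16    0.1498  0.5605  0.7197] 14.8
rel to grip: along n -0.0237 ex 0.0006 jy 0.0002 F n/ex/jy 16.542765733714113 -2.0087630375051058 -0.15783045984381583 grip 0.011426982482180737
tool ang 31.426961009075654 tilt err 0.15720293044480257 n [-0.4116 -0.0959  0.9063]
```

Request:
jog_arm:
  delta_pos:
    - [0.0003, 0.0001, -0.0007]
    - [0.0006, 0.0001, -0.0013]
    - [0.0006, 0.0001, -0.0013]
    - [0.0006, 0.0001, -0.0013]
  dr:
    - [0, 0, 0]
    - [0, 0, 0]
    - [0, 0, 0]
    - [0, 0, 0]
  hand: [-1, -1, -1, -1]

```text
clock: 15.3
eef_pos: [0.5047, 0.1608, 0.1139]
tcp_rot: [0.903, 0.37, 0.214, 0.036]
force: [-18.4, -4.4, 25.9]
grip_width: 0.0116
gripper_force: 25.0
```

```bash
python3 m.py -26 0 | tail -3
```

```text
pos [0.5047 0.1608 0.1139] delta [-0.     -0.0003 -0.0018] dr [ 0.0006  0.0008 -0.    ] deg 0.17243798453756748 [ 0.036  -0.0026  2.1591  0.1502  0.5587  0.719 ] 15.3
rel to grip: along n -0.0244 ex 0.0008 jy 0.0003 F n/ex/jy 31.45751969932722 -6.239791975606616 -0.11956934780172634 grip 0.011629945962832336
tool ang 31.460188145890918 tilt err 0.16160762256664238 n [-0.4116 -0.0959  0.9063]
```

Request:
jog_arm:
  delta_pos:
    - [-0.0001, 0, 0.0003]
    - [-0.0001, 0, 0.0003]
    - [-0.0001, 0, 0.0003]
    - [-0.0001, 0, 0.0003]
    - [-0.0001, 0, 0.0003]
  dr:
    - [0.0114, 0.0027, -0.0252]
    - [0.0229, 0.0053, -0.0504]
    - [0.0343, 0.008, -0.0755]
    - [0.0457, 0.0107, -0.1007]
    - [0.0572, 0.0133, -0.1259]
  hand: [-1, -1, -1, -1, -1]

```text
clock: 15.92
eef_pos: [0.5047, 0.1606, 0.114]
tcp_rot: [0.962, 0.164, 0.217, -0.012]
force: [-14.6, -5.2, 20.6]
grip_width: 0.0121
gripper_force: 25.0
```

```bash
python3 m.py -24.4 60 | tail -3
```

```text
pos [0.5047 0.1606 0.114 ] delta [-0.0007 -0.0003 -0.0004] dr [ 0.0805  0.0189 -0.1753] deg 34.8869113691745 [ 0.0359 -0.0025  2.1586  0.1495  0.5598  1.1588] 15.925
rel to grip: along n -0.0244 ex 0.0008 jy 0.0001 F n/ex/jy 25.22008052372604 -5.247484895517196 -1.728682712097183 grip 0.012129816041169533
tool ang 6.286676404609273 tilt err 0.14671371757775561 n [-0.4116 -0.0959  0.9063]
```

Request:
jog_arm:
  delta_pos:
    - [0, 0, 0]
    - [0, 0, 0]
    - [0, 0, 0]
    - [0, 0, 0]
    - [0, 0, 0]
    - [0, 0, 0]
    - [0, 0, 0]
  dr:
    - [0.0137, 0.0032, -0.0302]
    - [0.0274, 0.0064, -0.0604]
    - [0.0411, 0.0096, -0.0907]
    - [0.0549, 0.0128, -0.1209]
    - [0.0686, 0.016, -0.1511]
    - [0.0823, 0.0192, -0.1813]
    - [0.0823, 0.0192, -0.1813]
  hand: [-1, -1, -1, -1, -1, -1, -1]

```text
clock: 16.8
eef_pos: [0.5047, 0.1604, 0.1139]
tcp_rot: [0.966, -0.14, 0.202, -0.078]
force: [-14.5, -6.3, 21.2]
grip_width: 0.0119
gripper_force: 25.0
```

```bash
python3 m.py -24.4 65 | tail -3; python3 -c "
from h import *;print(manip.sense()['ft_torque'])"
```

```text
pos [0.5047 0.1604 0.1139] delta [-0.0007 -0.     -0.0003] dr [ 0.0097  0.0022 -0.0197] deg 3.9742027895565384 [ 0.0351 -0.0022  2.1579  0.1497  0.5614  1.7848] 16.8
rel to grip: along n -0.0244 ex 0.0008 jy -0.0001 F n/ex/jy 25.800241369741897 -5.151753532077716 -2.8378394651506658 grip 0.011857332120431304
tool ang -29.627458358397675 tilt err 0.11663259670225959 n [-0.4116 -0.0959  0.9063]
[-0.61341304  1.08308008 -0.18091439]
```

Request:
jog_arm:
  delta_pos:
    - [-0.0008, -0.0002, 0.0018]
    - [-0.0016, -0.0004, 0.0036]
    - [-0.0025, -0.0006, 0.0054]
    - [-0.0033, -0.0008, 0.0073]
    - [-0.0033, -0.0008, 0.0073]
  dr:
    - [0, 0, 0]
    - [0, 0, 0]
    - [0, 0, 0]
    - [0, 0, 0]
    - [0, 0, 0]
  hand: [-1, -1, -1, -1, -1]

```text
clock: 17.42
eef_pos: [0.5018, 0.1595, 0.1192]
tcp_rot: [0.966, -0.141, 0.202, -0.078]
force: [13.2, 1.5, -15.1]
grip_width: 0.0119
gripper_force: 25.0
```

```bash
python3 m.py -24.4 65 | tail -3
```

```text
pos [0.5018 0.1595 0.1192] delta [ 0.0023  0.0009 -0.0056] dr [ 0.0096  0.0023 -0.0196] deg 3.9470257940461346 [ 0.0331 -0.0209  2.1627  0.1479  0.5752  1.7861] 17.425
rel to grip: along n -0.0183 ex 0.0002 jy -0.0003 F n/ex/jy -19.216619644525665 5.591945180230129 -1.5489153736347976 grip 0.011949174606593343
tool ang -29.654878921708253 tilt err 0.1246229592200518 n [-0.4116 -0.0959  0.9063]
```

It is latched: it holds at about 0.010 against a 19 N pull. Relieve the pull, open and retreat.

Request:
jog_arm:
  delta_pos:
    - [0.0007, 0.0002, -0.0016]
    - [0.0007, 0.0002, -0.0016]
    - [0.0007, 0.0002, -0.0016]
    - [0.0007, 0.0002, -0.0016]
    - [0.0007, 0.0002, -0.0016]
    - [-0.006, -0.0015, 0.013]
    - [-0.021, -0.005, 0.045]
    - [-0.041, -0.01, 0.09]
    - [-0.05, -0.012, 0.11]
    - [-0.05, -0.012, 0.11]
  dr:
    - [0, 0, 0]
    - [0, 0, 0]
    - [0, 0, 0]
    - [0, 0, 0]
    - [0, 0, 0]
    - [0, 0, 0]
    - [0, 0, 0]
    - [0, 0, 0]
    - [0, 0, 0]
    - [0, 0, 0]
  hand: [-1, 0, 0, 0, 0, 0, 0, 0, 0, 0]

```text
clock: 18.68
eef_pos: [0.4518, 0.1478, 0.2316]
tcp_rot: [0.966, -0.14, 0.203, -0.078]
force: [0.4, 0.3, -0.2]
grip_width: 0.0438
gripper_force: 0.0
```

```bash
python3 m.py -24.4 65 | tail -3
python3 - <<'E'
from h import *
a=shot('wrist','w7'); c=shot('side','s7')
for cam in ['wrist','side']:
    for t in ['knob_grip','plate']:
        for d in manip.landmark_of(cam,t): v,u=d['centre'];print(cam,t,round(d['score'],2),u*640,v*480,atz(cam,u*640,v*480,.121 if t[0]=='k' else .028))
cv2.imwrite('pics/m7.png',np.hstack([cv2.resize(a[100:300,220:420],(400,400)),cv2.resize(c[170:280,250:360],(400,400),interpolation=2)])[:,:,::-1])
E
```

```text
pos [0.4518 0.1478 0.2316] delta [ 0.0522  0.0125 -0.118 ] dr [ 0.0096  0.0032 -0.0199] deg 4.0138270663430715 [ 0.002  -0.3605  2.1809  0.1202  0.8949  1.8058] 18.675
rel to grip: along n 0.1053 ex 0.0012 jy -0.0003 F n/ex/jy -0.417170226197836 0.35477105042127777 0.23624481888819587 grip 0.04378289176185712
tool ang -29.5918027553758 tilt err 0.21347097996825862 n [-0.4116 -0.0959  0.9063]
wrist knob_grip 0.59 316.992 237.984 [0.49589482 0.16131275 0.121     ]
wrist plate 0.62 369.47200000000004 187.584 [0.54498979 0.11473115 0.028     ]
side knob_grip 0.78 261.504 292.08000000000004 [ 0.30136083 -0.0844732   0.121     ]
side knob_grip 0.63 286.08 196.416 [0.51536523 0.17614946 0.121     ]
side knob_grip 0.63 173.50400000000002 224.304 [0.28252    0.21131691 0.121     ]
side plate 0.74 317.12 242.976 [0.54549018 0.11337351 0.028     ]
```

View pics/m7.png

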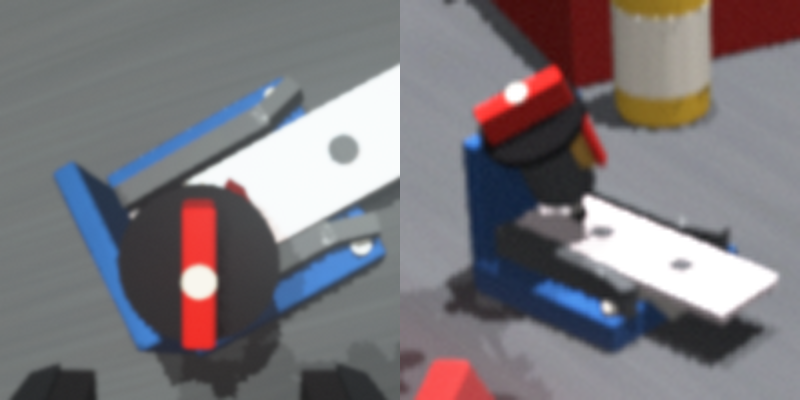

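The wrist and side views show the knob lowered and turned, with the bar staying aligned and the foot on the plate. I'll check numerically that the plate didn't shift during clamping.

Run:
```python
from h import *
a=cv2.imread('pics/side5.png',0).astype(np.float32);b=cv2.imread('pics/s7.png',0).astype(np.float32)
y,x=225,325
for sl in [(slice(222,262),slice(322,368)),(slice(228,262),slice(315,360))]:
    print(cv2.phaseCorrelate(a[sl],b[sl],cv2.createHanningWindow((a[sl].shape[1],a[sl].shape[0]),cv2.CV_32F)))
for im in ['side5','s7']:
    g=cv2.imread(f'pics/{im}.png',0); print(im); 
    for r in (240,244,248): print(g[r,335:365])
c,s=np.cos(.229),np.sin(.229)
for q in [(25,-110),(-25,-110)]: print(proj('side',[.539+(c*q[0]-s*q[1])/1e3,.1475+(s*q[0]+c*q[1])/1e3,.036]))
```

```text
((0.321848870450566, 0.10329214347104809), 0.7051324119170507)
((0.7424730890435818, 0.02847415341059545), 0.6618375048225309)
side5
[255 255 255 252 208 147 126 122 145 152 151 149 149 148 149 147 150 150
 151 152 149 150 149 151 152 151 151 151 151 149]
[255 255 255 249 212 187 186 187 188 189 188 187 181 178 172 165 156 146
 150 149 147 147 148 148 150 149 149 147 148 149]
[193 185 193 215 221 235 252 255 255 255 255 255 255 249 199 153 132 124
 134 144 147 150 149 149 148 148 147 150 149 149]
s7
[255 255 255 254 251 245 231 194 174 158 146 144 142 139 141 141 141 143
 145 143 142 143 143 144 145 144 144 142 143 142]
[255 255 255 255 255 255 255 255 255 255 255 255 255 254 251 243 225 190
 164 145 142 140 141 143 141 142 143 141 142 141]
[255 255 255 255 255 255 255 255 255 255 255 255 255 254 252 245 211 170
 155 145 142 142 143 142 141 139 139 140 141 140]
(np.float64(353.256353147241), np.float64(246.3064111608535))
(np.float64(337.41578836182885), np.float64(256.52766667902404))
```

Run:
```python
from h import *
np.set_printoptions(precision=1,suppress=True)
cal=manip.get_calibration('wrist'); j=np.array([.539,.1475]);a=.229;R=np.array([[np.cos(a),np.sin(a)],[-np.sin(a),np.cos(a)]])
L=lambda c,u,v,z,cl=None: R@(atz(c,u,v,z,cl)[:2]-j)*1000
def corners(im,box,c,cl,th=200):
    x0,y0,x1,y1=box; g=np.zeros(im.shape[:2],np.uint8); s=im[y0:y1,x0:x1]; g[y0:y1,x0:x1]=(s.min(2)>th)
    k=max(cv2.findContours(g,0,2)[0],key=cv2.contourArea)
    for p in cv2.approxPolyDP(k,3,True)[:,0]: print(c,p,L(c,*p,.036,cl))
w=cv2.imread('pics/w7.png'); corners(w,(300,100,520,240),'wrist',cal)
print('cheek',L('wrist',257.5,182.5,.095,cal),L('wrist',299,273.5,.095,cal))
corners(cv2.imread('pics/s7.png'),(290,215,375,265),'side',None)
print('pre'); corners(cv2.imread('pics/side5.png'),(290,215,375,265),'side',None,165)
import pickle; c5=pickle.load(open('cal5.pkl','rb')); corners(cv2.imread('pics/top5.png'),(180,150,330,215),'top',None,165); corners(cv2.imread('pics/wrist5.png'),(270,0,380,260),'wrist',c5['wrist'],150)
```

```text
wrist [446 170] [ -24.5 -107.2]
wrist [419 132] [  22.4 -104.5]
wrist [315 191] [20.2 15.6]
wrist [340 191] [ 7.7 -6.1]
wrist [361 219] [-26.7 -11. ]
cheek [34.2 51.1] [-52.5  53.3]
side [301 224] [26.6 36.8]
side [301 232] [ 1.2 13.1]
side [309 233] [ 8.6 -3.1]
side [298 238] [-21.2   0.9]
side [335 255] [ -23.7 -102.6]
side [353 246] [  25.6 -108.8]
pre
side [298 228] [ 9.7 29.9]
side [301 233] [-2.  10.2]
side [297 238] [-22.5   2.5]
side [328 251] [-20.9 -81.8]
side [344 253] [  -6.6 -111.7]
side [351 246] [  23.1 -105.7]
side [306 225] [30.1 25.3]
top [272 175] [  -6.4 -109.5]
top [268 159] [  23.1 -108.2]
top [185 178] [19.2 43.5]
top [211 181] [ 4.7 -0.9]
top [214 186] [-5.1 -4.4]
top [208 190] [-10.    7.5]
top [214 198] [-26.1  -0.2]
top [265 187] [-24.9 -93.1]
wrist [347   0] [26.  42.8]
wrist [329   0] [ 9.9 42.4]
wrist [324  24] [ 5.4 18.3]
wrist [306  36] [-10.4   6.7]
wrist [291  38] [-23.7   5.1]
wrist [292 148] [-22.9 -95.4]
wrist [307 157] [  -9.6 -103.6]
wrist [306 163] [ -10.6 -109. ]
wrist [347 162] [  26. -108.]
```

```bash
python3 -c "
from rig import manip
print(manip.hand_in())"
```

```text
the job is handed in; nothing more can be done
None
```

The plate is in the channel against the end stop and the knob is pushed down, turned clockwise and latched (it held a 19 N pull). I handed the job in at about 19 s with the robot clear, but viewed 12 pictures, over the limit of 10.

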